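Sort two keyed printing blocks onto their shafts

TASK

The two wooden printing blocks with a key slot in the bore differ in where the slot is: towards an end, or towards a long side. Put each on the keyed shaft it belongs to, the one whose red key points the same way on its oblong blue foot plate, so that the block sits fully home, flat on the plate and with its outline lined up over the plate's. Then let go of both.

Things in the scene. Friction and masses are not known exactly. Their poses are not given: they have to be found in the camera images.
- end_block_mid (a point): Loose oblong pale-wood block with black sole, 88 x 56 x 36 mm tall, 80-150 g, lying flat. Octagonal through bore 30 mm across at its middle, with one 17 mm wide key slot reaching to one END (+x), 24 mm from the axis, a red mark on top beyond it. Point: block's centre, on the bore's axis, 18 mm up. x along the 88 mm length, y across, z up. Grip from above across the 56 mm width (along y).
- side_block_mid (a point): Loose oblong pale-wood block with black sole, 88 x 56 x 36 mm tall, 80-150 g, lying flat. Octagonal through bore 30 mm across at its middle, with one 17 mm wide key slot reaching to one LONG SIDE (+y), 23 mm from the axis, a red mark on top beyond it. Point: block's centre, on the bore's axis, 18 mm up. x along the 88 mm length, y across, z up. Grip from above across the 56 mm width (along y).
- end_shaft: Fixed steel shaft, 20 mm diameter, tapered tip, on a blue foot plate 88 x 56 x 12 mm. Origin: plate's underside at the shaft's axis; x along the 88 mm, y across, z up. Shaft top 46 mm above origin. Red key 8 mm wide, top 36 mm up, pointing to one END of the plate (+x), to 19 mm off the axis. A seated block rests on the plate, centre 30 mm above origin, its axes along these.
- side_shaft: Fixed steel shaft, 20 mm diameter, tapered tip, on a blue foot plate 88 x 56 x 12 mm. Origin: plate's underside at the shaft's axis; x along the 88 mm, y across, z up. Shaft top 46 mm above origin. Red key 8 mm wide, top 36 mm up, pointing to one LONG SIDE of the plate (+y), to 19 mm off the axis. A seated block rests on the plate, centre 30 mm above origin, its axes along these.
Mind the look-alikes: they are no part of the job. Leave any yellow look-alike of the end_shaft alone. What is shaped like the part that bears side_block_mid but purple is not meant.

How it is judged:
At the end, for the whole second after the job is handed in: Each slotted block is released on its own shaft (end slot with end key, side with side): centre within 12 mm of the shaft's axis and 6 mm of seated height (30 mm above the table), upright within 7 degrees, its length within 22 degrees of the plate's (horizontal distance between end_block_mid and end_shaft below 0.012 m and z of end_block_mid in the frame of end_shaft between 0.024 and 0.036 m and angle between each of end_block_mid, side_block_mid's own z axis and vertical below 0.12 rad and angle between the x axis of end_block_mid and the x axis of end_shaft, either way round below 0.4 rad and horizontal distance between side_block_mid and side_shaft below 0.012 m and z of side_block_mid in the frame of side_shaft between 0.024 and 0.036 m and angle between the x axis of side_block_mid and the x axis of side_shaft, either way round below 0.4 rad); the robot touches nothing.
It also fails if it takes over 64 s, if anything falls off the work surface, if the arm or the gripper's body presses on something with over 40 N, if the wrist force passes 120 N, or if a joint passes its speed limit or range.

ROBOT

A 6-joint arm with a two-finger parallel gripper is mounted at the origin on the work surface. World frame = base frame: x ahead of the robot, y to its left, z up, the work surface at z = 0. Lengths are in m, angles in rad, forces in N, time in s.
With the tool pointing down it reaches from about 0.375 to 0.9 m from the base axis. Payload 3.1 kg.
Tool frame: the origin (TCP) lies at the very end of the fingers, on their centre line; the grasp point (between the pads) lies 19 mm behind it (robot.grip_depth is the distance from the TCP to the grasp point, in m); z points along the fingers, y is the direction in which the jaws open and shut (so a half turn about z gives the same grasp; the last joint's range is limited). The gripper opens to 87 mm and grips with 3 to 60 N. Pads are 19 mm wide; open, the fingers measure 117 mm over their backs; the gripper's body (75 mm by 190 mm) begins 51 mm behind the grasp point.
Start: joints at [1.149, 0.527, 1.433, -0, 1.181, -0.178], TCP at [0.15, 0.607, 0.223] pointing down, gripper open.
Joint ranges: [-3.08, 3.08], [-0.75, 2.2], [0.22, 2.44], [-1.43, 4.57], [0, 2.65], [-2.85, 2.85]. Speed limits (rad/s): [2.79, 2.79, 3.14, 3.14, 3.14, 3.14].

INTERFACE

Orientations are given as a unit quaternion [x, y, z, w].
In Python, from rig import robot gives the robot as it stands.
- The arm moves only by the tool drive_tool, never from a script. Its argument "series" is a list of rows, each a list of 7 numbers: the shift along the tool's x, y, z in m, then the turn, a rotation vector about the tool's x, y, z in degrees, then the opening, from 0 (shut) to 1 (fully open). A call has 1 to 5 rows; each row shifts and turns the commanded pose from where the row before left it, along the tool's axes as they then stand; what a row does not reach is not made up. A row lasts 1/8 s, in which the tool goes at most 62.5 mm and 10.7 degrees, less where a joint would pass 70% of its speed; a pose out of reach is approached as far as the arm can. A call is refused whole if a number of a shift passes 0.0625 or a number of a turn 10.7, either way. A call with a gripper value outside its range is refused whole. The fingers move at their own pace and stop on an object; "squeeze" is the grip in N (left out, the last holds). Time passes only in rows, so rows that do not move let the fingers close. It gives the time, the measured TCP pose, the force and the opening at its end, in the units of the state.
- robot.get_obs(): the state, without advancing time (a new reading comes with each control period).
- robot.camera(name): name is "side" or "top"; returns (picture, depth): 400x640x3 uint8, blue, green, red; 400x640 float32, m along the optical axis (not along the pixel's ray), 0 where there is no reading.
- robot.camera_model(name): a dict with "fx", "fy", "cx", "cy" (pixels), "R" (3x3) and "t" (3): a world point X has camera coordinates R X + t. Camera axes: x right, y down, z forward; pixel columns grow to the right and rows downward; lengths in m; the calibration is good to about 2 mm. A picture is of the moment at which its call begins. camera_model takes no time and is no camera call.
- robot.hand_in(): hands the job in, once; it reports no verdict.
The state is a dict: "time": time; "q": joint angles; "joint_velocities": joint speeds; "joint_torque": joint torques, N m; "position": TCP position; "tool_rot": TCP orientation; "ft_force": force on the tool from outside, world axes, zero at the start; "moment": the same for the moment, N m; "grip_width": finger opening in m.
Only numpy, scipy, OpenCV 4.12 (cv2) and the standard library are available. Lean on these libraries where they do the work, as an engineer would, in place of code of your own. Each camera call takes 0.05 s, during which the arm holds its last target. There are 200 camera calls.

## Working session

There is one attempt and no reset: what is moved stays moved. The work goes in short steps, Python scripts to look and compute and a tool call to move; the robot and the scene stay as the last step left them, time stands still between calls to the robot, and variables do not carry over. Pictures are saved under pics/ and viewed, about 8 in all and at most 12, crops included, and the job is handed in when it is done.

Besides the shell and the picture viewer there is one more tool, called after "Request:" by a JSON object that holds its "api" and its "payload". drive_tool: Moves the arm, as the interface text tells. Its arguments: {"type":"object","properties":{"series":{"type":"array"},"squeeze":{"type":"number"}},"required":["series"]}

```bash
mkdir -p pics; python3 - <<'E'
from rig import robot
import cv2,numpy as np
for n in("top","side"):
    p,d=robot.camera(n); cv2.imwrite(f"pics/{n}0.png",p); np.save(f"pics/{n}0.npy",d)
    m=robot.camera_model(n); print(n,m)
o=robot.get_obs(); print(o['time'],o['position'],o['tool_rot'],o['grip_width'])
E
```

```text
top {'fx': 420.51708433538147, 'fy': 420.51708433538147, 'cx': 325.40687968197483, 'cy': 202.71379111252799, 'R': array([[-2.94064305e-02, -9.99556871e-01, -4.61777705e-03],
       [-9.88214705e-01,  2.97664264e-02, -1.50152111e-01],
       [ 1.50223029e-01,  1.47917559e-04, -9.88652123e-01]]), 't': array([-0.02966042,  0.56547917,  1.01251959])}
side {'fx': 397.54477378715865, 'fy': 397.54477378715865, 'cx': 321.09237398321403, 'cy': 195.25905682776315, 'R': array([[ 0.91953989, -0.39252815, -0.01918469],
       [-0.20235178, -0.43105335, -0.87934451],
       [ 0.33689784,  0.81247441, -0.47579952]]), 't': array([-0.54745755,  0.13890224,  0.93418549])}
0.1 [0.149949   0.60605856 0.22169671] [ 1.21072145e-01  9.92643237e-01 -9.29972767e-04 -2.73538100e-04] 0.08709474559838855
```

View pics/top0.png

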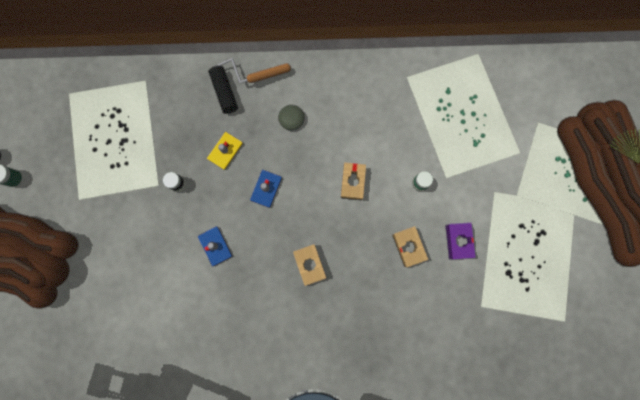

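View pics/side0.png

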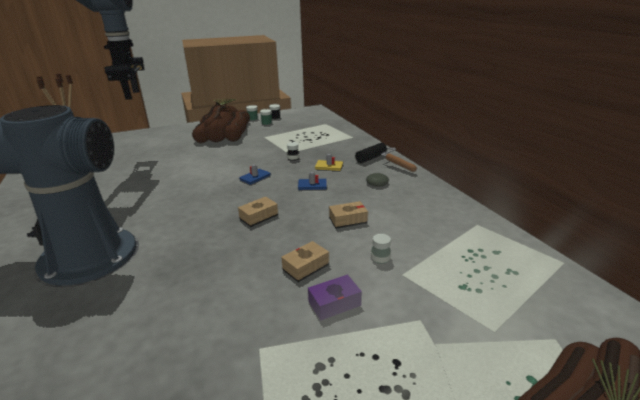

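The top view shows two blue shafts at (266,188) and (215,246) and a yellow one at (225,150). There are wood blocks at (354,181), (410,247) and (310,265), and a purple one at (461,242). I'll zoom in and measure.

```bash
cat > h.py <<'E'
import cv2,numpy as np
from rig import robot
def shot(n,f):
    p,d=robot.camera(n); cv2.imwrite(f"pics/{f}.png",p); return p,d
def ray(n,u,v,z):
    m=robot.camera_model(n); R,t=m['R'],m['t']
    c=-R.T@t; k=R.T@np.array([(u-m['cx'])/m['fx'],(v-m['cy'])/m['fy'],1]); return c+k*(z-c[2])/k[2]
def blobs(p,lo,hi,amin=150,close=5):
    m=cv2.inRange(cv2.cvtColor(p,cv2.COLOR_BGR2HSV),lo,hi)
    m=cv2.morphologyEx(m,cv2.MORPH_CLOSE,np.ones((close,close)))
    return [c for c in cv2.findContours(m,cv2.RETR_EXTERNAL,cv2.CHAIN_APPROX_NONE)[0] if cv2.contourArea(c)>amin]
def rect(c,z,n="top"):
    w=np.array([ray(n,u,v,z)[:2] for u,v in c[:,0]]).astype(np.float32)
    (x,y),(a,b),g=cv2.minAreaRect(w)
    if a<b: a,b,g=b,a,g+90
    return np.array([x,y]),a,b,(g+90)%180-90
WOOD=((8,70,90),(22,200,255)); BLUE=((108,120,50),(122,255,255))
RED=((0,150,90),(6,255,255))
def report(p):
    for nm,(lo,hi),z in(("wood",WOOD,.036),("blue",BLUE,.012)):
        for c in blobs(p,lo,hi):
            ctr,a,b,g=rect(c,z)
            if a<.12: print(nm,c[:,0].mean(0).round(),ctr.round(4),round(a,3),round(b,3),'len dir deg',round(g,1))
    m=cv2.inRange(cv2.cvtColor(p,cv2.COLOR_BGR2HSV),*RED)|cv2.inRange(cv2.cvtColor(p,cv2.COLOR_BGR2HSV),(174,150,90),(180,255,255))
    n,l,s,ce=cv2.connectedComponentsWithStats(m)
    for i in range(1,n):
        if s[i,4]>3: print('red',s[i,4],ce[i].round(1),ray("top",*ce[i],.036)[:2].round(4))
E
python3 - <<'E'
from h import *
p=cv2.imread("pics/top0.png"); report(p)
s=cv2.imread("pics/side0.png")
a=cv2.resize(p[130:290,190:490],None,fx=2.6,fy=2.6,interpolation=cv2.INTER_CUBIC)
cv2.imwrite("pics/z1.png",a)
b=cv2.resize(s[150:320,220:400],None,fx=3.5,fy=3.5,interpolation=cv2.INTER_CUBIC)
cv2.imwrite("pics/z2.png",b[:600])
E
```

```text
wood [309. 265.] [ 0.412 -0.002] 0.089 0.058 len dir deg 18.2
wood [410. 247.] [ 0.4488 -0.2531] 0.089 0.062 len dir deg 17.9
wood [353. 180.] [ 0.6211 -0.1189] 0.091 0.057 len dir deg -7.5
wood [268.  72.] [0.9209 0.0954] 0.119 0.023 len dir deg -72.8
blue [214. 246.] [0.4665 0.2394] 0.086 0.054 len dir deg 26.6
blue [265. 188.] [0.6119 0.1079] 0.085 0.055 len dir deg -22.3
red 6 [225.2 144.2] [0.726  0.2078]
red 30 [354.4 167.3] [ 0.6547 -0.1233]
red 8 [266.5 181.5] [0.6245 0.1018]
red 7 [206.4 248.3] [0.4597 0.2527]
red 5 [400.6 249.8] [ 0.4416 -0.2295]
```

View pics/z1.png

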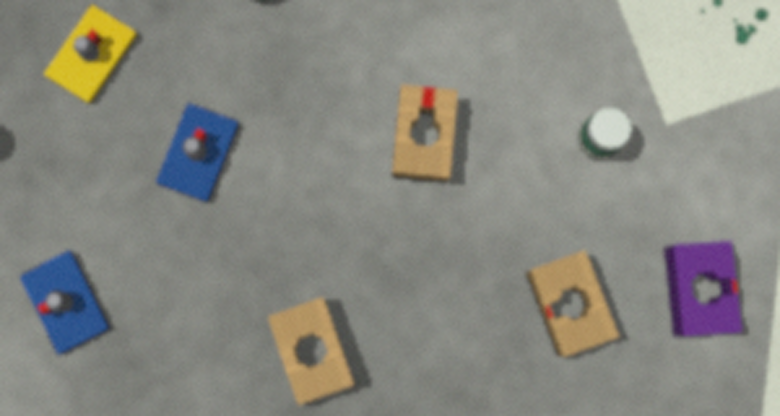

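View pics/z2.png

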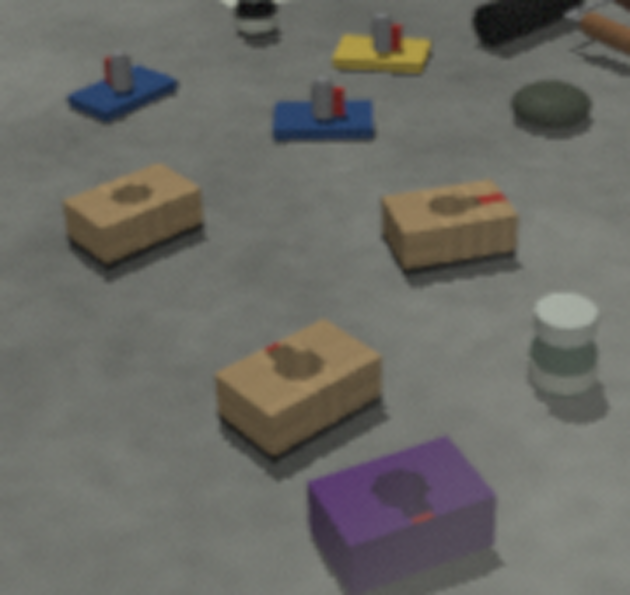

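The zoom shows three wood blocks. The end-slot block is at px (354,181) with its red mark towards +x. The side-slot block is at (410,247) with its mark towards +y. The one at (310,265) has no slot, so it's a decoy. The end shaft is the blue plate at (266,188), with its key at about -22°. The side shaft is the blue plate at (215,246), with its key at about 117°. The measured sizes match the given ones.

```bash
cat >> h.py <<'E'
from scipy.spatial.transform import Rotation as Ro
def go(x,y,z,psi):
    """shift in present tool axes, turn in deg about tool z (line of tool x at psi), and rows needed"""
    o=robot.get_obs(); R=Ro.from_quat(o['tool_rot']); M=R.as_matrix()
    d=M.T@(np.array([x,y,z])-o['position'])
    want=np.array([np.cos(np.radians(psi)),np.sin(np.radians(psi)),0]); w=M.T@want
    t=np.degrees(np.arctan2(w[1],w[0])); t=(t+90)%180-90
    tilt=np.degrees(np.cross([0,0,1],M.T@[0,0,-1]))[:2]
    print('t',o['time'],'pos',o['position'].round(4),'shift mm',(d*1000).round(1),'turn z',t.round(1),'tilt fix',tilt.round(2),
      'F',np.round(o['ft_force'],1),'w',round(o['grip_width'],4))
E
python3 -c "
from h import *
go(.622,-.119,.12,-7.5)"
```

```text
t 0.1 pos [0.1499 0.6061 0.2217] shift mm [-632.5 -590.1  102.6] turn z -6.4 tilt fix [-0.11 -0.02] F [ 0.7 -1.1  0. ] w 0.0871
```

Request:
{"api": "drive_tool", "payload": {"series": [[-0.042,-0.039,0,0,0,0,1],[-0.042,-0.039,0,0,0,0,1],[-0.042,-0.039,0,0,0,0,1],[-0.042,-0.039,0,0,0,0,1],[-0.042,-0.039,0,0,0,0,1]]}}

```text
time: 0.72
position: [0.3078, 0.3653, 0.2224]
tool_rot: [0.121, 0.993, -0.0, -0.0]
ft_force: [1.8, 0.3, -0.0]
grip_width: 0.0869
```

Request:
{"api": "drive_tool", "payload": {"series": [[-0.042,-0.039,0,0,0,0,1],[-0.042,-0.039,0,0,0,0,1],[-0.042,-0.039,0,0,0,0,1],[-0.042,-0.039,0,0,0,0,1],[-0.042,-0.039,0,0,0,0,1]]}}

```text
time: 1.35
position: [0.4648, 0.1254, 0.2224]
tool_rot: [0.121, 0.993, 0.0, -0.0]
ft_force: [0.4, -0.0, 1.2]
grip_width: 0.0871
```

Request:
{"api": "drive_tool", "payload": {"series": [[-0.042,-0.039,0.02,0,0,0,1],[-0.042,-0.039,0.02,0,0,0,1],[-0.042,-0.039,0.02,0,0,0,1],[-0.042,-0.039,0.02,0,0,0,1],[-0.042,-0.039,0.02,0,0,-6.4,1]]}}

```text
time: 1.98
position: [0.6217, -0.1143, 0.1214]
tool_rot: [0.064, 0.998, 0.0, -0.0]
ft_force: [-0.5, -0.1, -0.3]
grip_width: 0.0871
```

```bash
python3 -c "
from h import *
go(.622,-.119,.05,-7.5)"
```

```text
t 1.975 pos [ 0.6217 -0.1143  0.1214] shift mm [-1.  -4.7 71.4] turn z 0.1 tilt fix [ 0.02 -0.04] F [-0.5 -0.1 -0.3] w 0.0871
```

Request:
{"api": "drive_tool", "payload": {"series": [[-0.001,-0.005,0.03,0,0,0,1],[0,0,0.03,0,0,0,1],[0,0,0.03,0,0,0,1],[0,0,0.015,0,0,0,1],[0,0,0.01,0,0,0,1]]}}

```text
time: 2.6
position: [0.6213, -0.1176, 0.0068]
tool_rot: [0.065, 0.998, 0.0, -0.0]
ft_force: [0.1, 0.3, 0.2]
grip_width: 0.0868
```

Request:
{"api": "drive_tool", "payload": {"series": [[0,0,0,0,0,0,0.5],[0,0,0,0,0,0,0.5],[0,0,0,0,0,0,0.5],[0,0,0,0,0,0,0.5],[0,0,0,0,0,0,0.5]], "squeeze": 25}}

```text
time: 3.22
position: [0.6219, -0.1178, 0.0083]
tool_rot: [0.065, 0.998, -0.0, 0.001]
ft_force: [-0.5, -0.2, 3.3]
grip_width: 0.0555
```

Request:
{"api": "drive_tool", "payload": {"series": [[0,0,-0.01,0,0,0,0.5],[0,0,-0.03,0,0,0,0.5],[0,0,-0.03,0,0,0,0.5],[0,0,-0.03,0,0,0,0.5],[0,0,0,0,0,0,0.5]]}}

```text
time: 3.85
position: [0.6233, -0.1184, 0.1103]
tool_rot: [0.065, 0.998, -0.001, 0.003]
ft_force: [-0.4, 0.2, -1.4]
grip_width: 0.0556
```

```bash
python3 -c "
from h import *
p,d=shot('side','side1'); cv2.imwrite('pics/s1c.png',cv2.resize(p[100:260,220:460],None,fx=3,fy=3))
go(.612,.108,.1,-22.3)"
```

```text
t 3.9 pos [ 0.6219 -0.1179  0.1086] shift mm [ 39.4 222.7   8.4] turn z 14.8 tilt fix [-0.03  0.12] F [-0.7  0.4 -0.7] w 0.0563
```

View pics/s1c.png

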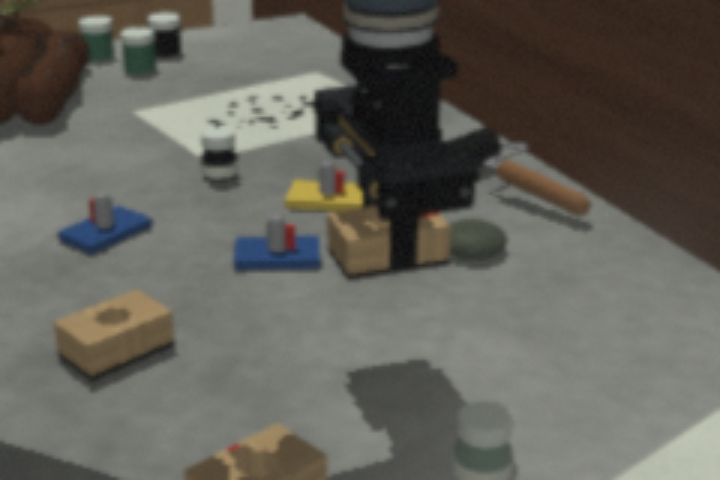

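The block is lifted and level. The side view suggests the finger may sit a few mm off the block's middle, so I'll cross-check the bore and shaft axes from both first views.

```bash
python3 -c "
from h import *
for n,t,s,z in(('endblk',(353.5,180),(347.7,208.6),.036),('sideblk',(409.6,246.5),(305.1,252.9),.036),('endsh',(263.5,186.5),(312,173.5),.045),('sidesh',(211.9,245),(254.3,166),.045)):
  print(n,ray('top',*t,z)[:2].round(4),ray('side',*s,z)[:2].round(4))
s=cv2.imread('pics/side0.png');p=cv2.imread('pics/top0.png')
print('side view rects')
for nm,c in [('w',c) for c in blobs(p,*WOOD)]+[('b',c) for c in blobs(p,*BLUE)]:
  pass
for c in blobs(s,*BLUE): print(c[:,0].mean(0), cv2.boundingRect(c), rect(c,.012,'side'))
o=robot.get_obs()
# corners of held block's front face bottom, present side view
m=robot.camera_model('side')
R=Ro.from_quat(o['tool_rot']).as_matrix()
for dx in(-44,0,44):
  for a in(-28,28):
    X=o['position']+R@np.array([dx*1e-3,a*1e-3,-.028]); c=m['R']@X+m['t']
    u=m['fx']*c[0]/c[2]+m['cx'];v=m['fy']*c[1]/c[2]+m['cy']; print(dx,a,((u-220)*3).round(),((v-100)*3).round())
"
```

```text
endblk [ 0.6216 -0.1197] [ 0.6189 -0.1217]
sideblk [ 0.4491 -0.2522] [ 0.4504 -0.253 ]
endsh [0.61   0.1082] [0.6079 0.097 ]
sidesh [0.4669 0.2367] [0.464  0.2266]
side view rects
[312.21333333 184.25333333] (299, 179, 27, 11) (array([0.60643679, 0.09405421]), 0.08047500252723694, 0.06242131069302559, -20.260467529296875)
[254.71212121 176.3030303 ] (240, 169, 30, 15) (array([0.46185613, 0.22407134]), 0.09037471562623978, 0.061790406703948975, 24.341096878051758)
-44 -28 448.0 224.0
-44 28 424.0 197.0
0 -28 397.0 232.0
0 28 375.0 204.0
44 -28 345.0 239.0
44 28 325.0 211.0
```

Projecting the held block from the TCP reproduces its corners in the side view (345 to 448 px), so it is centred in the grip. For the far shafts I trust the top view, because the side view is grazing there.

Request:
{"api": "drive_tool", "payload": {"series": [[0.008,0.045,0,0,0,0,0.5],[0.008,0.045,0,0,0,0,0.5],[0.008,0.045,0,0,0,0,0.5],[0.008,0.045,0,0,0,0,0.5],[0.008,0.043,0,0,0,7.4,0.5]]}}

```text
time: 4.53
position: [0.6094, 0.11, 0.1056]
tool_rot: [0.131, 0.991, -0.0, -0.002]
ft_force: [0.6, -0.7, -1.0]
grip_width: 0.0563
```

Request:
{"api": "drive_tool", "payload": {"series": [[0,0,0,0,0,7.4,0.5],[0,0,0,0,0,0,0.5],[0,0,0,0,0,0,0.5]]}}

```text
time: 4.9
position: [0.6104, 0.1081, 0.1065]
tool_rot: [0.193, 0.981, -0.0, -0.001]
ft_force: [-0.1, -0.2, -0.8]
grip_width: 0.0557
```

```bash
python3 -c "
from h import *
go(.611,.108,.07,-22.3)"
```

```text
t 4.9 pos [0.6104 0.1081 0.1065] shift mm [-0.7  0.2 36.5] turn z 0.1 tilt fix [-0.05 -0.1 ] F [-0.1 -0.2 -0.8] w 0.0557
```

Request:
{"api": "drive_tool", "payload": {"series": [[0,0,0.03,0,0,0,0.5],[0,0,0.018,0,0,0,0.5],[0,0,0.01,0,0,0,0.5],[0,0,0.01,0,0,0,0.5],[0,0,0,0,0,0,0.5]]}}

```text
time: 5.52
position: [0.6106, 0.1085, 0.039]
tool_rot: [0.193, 0.981, -0.0, -0.001]
ft_force: [0.6, -0.5, -0.2]
grip_width: 0.0558
```

Request:
{"api": "drive_tool", "payload": {"series": [[0,0,0.006,0,0,0,0.5],[0,0,0.005,0,0,0,0.5],[0,0,0.004,0,0,0,0.5],[0,0,0,0,0,0,0.5]]}}

```text
time: 6.02
position: [0.6106, 0.1086, 0.0242]
tool_rot: [0.193, 0.981, -0.0, -0.0]
ft_force: [-0.2, 0.5, -0.6]
grip_width: 0.0559
```

Request:
{"api": "drive_tool", "payload": {"series": [[0,0,0.002,0,0,0,0.5],[0,0,0.002,0,0,0,0.5],[0,0,0,0,0,0,0.5]]}}

```text
time: 6.4
position: [0.6109, 0.1086, 0.0205]
tool_rot: [0.193, 0.981, -0.0, -0.0]
ft_force: [-0.0, -0.1, 0.1]
grip_width: 0.0558
```

Request:
{"api": "drive_tool", "payload": {"series": [[0,0,0,0,0,0,1],[0,0,0,0,0,0,1],[0,0,0,0,0,0,1],[0,0,0,0,0,0,1]]}}

```text
time: 6.9
position: [0.611, 0.1086, 0.0206]
tool_rot: [0.193, 0.981, 0.0, 0.0]
ft_force: [-0.0, 0.7, -0.5]
grip_width: 0.084
```

Request:
{"api": "drive_tool", "payload": {"series": [[0,0,-0.03,0,0,0,1],[0,0,-0.04,0,0,0,1],[0,0,-0.04,0,0,0,1]]}}

```text
time: 7.28
position: [0.6107, 0.1086, 0.1314]
tool_rot: [0.193, 0.981, -0.0, -0.0]
ft_force: [0.5, -0.9, -0.9]
grip_width: 0.0869
```

```bash
python3 -c "
from h import *
go(.449,-.2545,.12,17.9)"
```

```text
t 7.275 pos [0.6107 0.1086 0.1314] shift mm [  11.7 -397.3   11.5] turn z -40.2 tilt fix [-0.01 -0.04] F [ 0.5 -0.9 -0.9] w 0.0869
```

Request:
{"api": "drive_tool", "payload": {"series": [[0.0015,-0.05,0,0,0,0,1],[0.0015,-0.05,0,0,0,0,1],[0.0015,-0.05,0,0,0,0,1],[0.0015,-0.05,0,0,0,0,1],[0.0015,-0.05,0,0,0,0,1]]}}

```text
time: 7.9
position: [0.5085, -0.1213, 0.1308]
tool_rot: [0.193, 0.981, -0.0, 0.0]
ft_force: [-0.4, -0.2, 0.4]
grip_width: 0.0867
```

Request:
{"api": "drive_tool", "payload": {"series": [[0.0015,-0.05,0,0,0,0,1],[0.0015,-0.05,0,0,0,0,1],[0.0015,-0.047,0,0,0,-10,1],[0,0,0,0,0,-10,1],[0,0,0,0,0,-10,1]]}}

```text
time: 8.52
position: [0.4486, -0.2551, 0.1306]
tool_rot: [-0.069, 0.998, -0.0, 0.0]
ft_force: [0.8, -1.1, 1.2]
grip_width: 0.0865
```

Request:
{"api": "drive_tool", "payload": {"series": [[0,0,0,0,0,-10,1],[0,0,0,0,0,0,1],[0,0,0,0,0,0,1]]}}

```text
time: 8.9
position: [0.4491, -0.2541, 0.1306]
tool_rot: [-0.153, 0.988, -0.0, 0.0]
ft_force: [-0.7, -0.8, -0.3]
grip_width: 0.0871
```

```bash
python3 -c "
from h import *
p,d=shot('top','top1'); cv2.imwrite('pics/t1c.png',cv2.resize(p[130:290,190:490],None,fx=2.6,fy=2.6,interpolation=cv2.INTER_CUBIC))
go(.449,-.2545,.007,17.9)"
```

```text
t 8.95 pos [ 0.4491 -0.2541  0.1306] shift mm [  0.3  -0.4 123.6] turn z -0.3 tilt fix [-0.  0.] F [0.9 0.8 0.4] w 0.087
```

View pics/t1c.png

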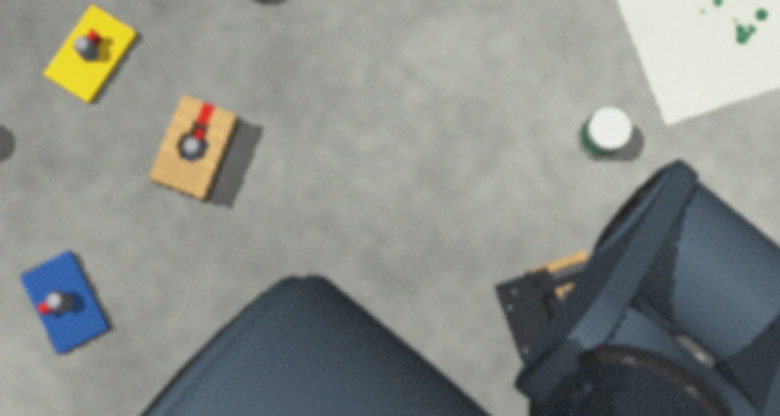

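The end block is seated on its shaft, with the key inside the slot at crop (200,128). The gripper hangs over the side block. Next I descend and grip.

Request:
{"api": "drive_tool", "payload": {"series": [[0,0,0.04,0,0,0,1],[0,0,0.035,0,0,0,1],[0,0,0.03,0,0,0,1],[0,0,0.018,0,0,0,1],[0,0,0,0,0,0,1]]}}

```text
time: 9.57
position: [0.4484, -0.2535, 0.0063]
tool_rot: [-0.153, 0.988, 0.001, -0.001]
ft_force: [0.0, -0.1, 0.1]
grip_width: 0.0871
```

Request:
{"api": "drive_tool", "payload": {"series": [[0,0,0,0,0,0,0.5],[0,0,0,0,0,0,0.5],[0,0,0,0,0,0,0.5],[0,0,0,0,0,0,0.5],[0,0,0,0,0,0,0.5]], "squeeze": 25}}

```text
time: 10.2
position: [0.4493, -0.2542, 0.0081]
tool_rot: [-0.154, 0.988, -0.0, 0.0]
ft_force: [0.1, 0.6, 5.0]
grip_width: 0.0557
```

Request:
{"api": "drive_tool", "payload": {"series": [[0,0,-0.01,0,0,0,0.5],[0,0,-0.03,0,0,0,0.5],[0,0,-0.04,0,0,0,0.5],[0,0,-0.04,0,0,0,0.5],[0,0,0,0,0,0,0.5]]}}

```text
time: 10.82
position: [0.4508, -0.2556, 0.1306]
tool_rot: [-0.154, 0.988, -0.003, 0.002]
ft_force: [-0.1, 0.1, -1.3]
grip_width: 0.056
```

```bash
python3 -c "
from h import *
go(.467,.2385,.12,26.6)"
```

```text
t 10.825 pos [ 0.4508 -0.2556  0.1306] shift mm [-165.6  465.8    8.3] turn z -8.9 tilt fix [-0.37  0.21] F [-0.1  0.1 -1.3] w 0.056
```

Request:
{"api": "drive_tool", "payload": {"series": [[-0.0165,0.0465,0,0,0,0,0.5],[-0.0165,0.0465,0,0,0,0,0.5],[-0.0165,0.0465,0,0,0,0,0.5],[-0.0165,0.0465,0,0,0,0,0.5],[-0.0165,0.0465,0,0,0,0,0.5]]}}

```text
time: 11.45
position: [0.456, -0.0059, 0.1265]
tool_rot: [-0.153, 0.988, 0.0, -0.001]
ft_force: [-0.1, 0.7, -1.3]
grip_width: 0.0558
```

Request:
{"api": "drive_tool", "payload": {"series": [[-0.0165,0.0465,0,0,0,0,0.5],[-0.0165,0.0465,0,0,0,0,0.5],[-0.0165,0.0465,0,0,0,0,0.5],[-0.0165,0.0465,0,0,0,0,0.5],[-0.0165,0.0465,0,0,0,-8.7,0.5]]}}

```text
time: 12.08
position: [0.4639, 0.2403, 0.1263]
tool_rot: [-0.23, 0.973, -0.0, -0.001]
ft_force: [0.2, -0.2, -0.5]
grip_width: 0.056
```

Request:
{"api": "drive_tool", "payload": {"series": [[0,0,0.02,0,0,0,0.5],[0,0,0,0,0,0,0.5],[0,0,0,0,0,0,0.5]]}}

```text
time: 12.45
position: [0.4645, 0.2384, 0.1071]
tool_rot: [-0.228, 0.974, -0.0, -0.001]
ft_force: [0.3, 0.5, -0.5]
grip_width: 0.056
```

```bash
python3 -c "
from h import *
go(.467,.2385,.04,26.6)"
```

```text
t 12.45 pos [0.4645 0.2384 0.1071] shift mm [-2.4 -1.  67.1] turn z -0.3 tilt fix [ 0.02 -0.1 ] F [ 0.3  0.5 -0.5] w 0.056
```

Request:
{"api": "drive_tool", "payload": {"series": [[-0.002,-0.001,0.03,0,0,0,0.5],[0,0,0.018,0,0,0,0.5],[0,0,0.01,0,0,0,0.5],[0,0,0.01,0,0,0,0.5],[0,0,0,0,0,0,0.5]]}}

```text
time: 13.08
position: [0.4672, 0.2387, 0.0393]
tool_rot: [-0.228, 0.974, -0.0, -0.0]
ft_force: [-0.6, -0.4, -2.3]
grip_width: 0.0557
```

Request:
{"api": "drive_tool", "payload": {"series": [[0,0,0.006,0,0,0,0.5],[0,0,0.005,0,0,0,0.5],[0,0,0.004,0,0,0,0.5],[0,0,0,0,0,0,0.5]]}}

```text
time: 13.58
position: [0.467, 0.239, 0.0242]
tool_rot: [-0.228, 0.974, -0.0, -0.0]
ft_force: [0.1, -0.3, -1.8]
grip_width: 0.0557
```

Request:
{"api": "drive_tool", "payload": {"series": [[0,0,0.002,0,0,0,0.5],[0,0,0.002,0,0,0,0.5],[0,0,0,0,0,0,0.5]]}}

```text
time: 13.95
position: [0.4671, 0.239, 0.0204]
tool_rot: [-0.228, 0.974, -0.0, -0.0]
ft_force: [-1.2, 0.2, -0.1]
grip_width: 0.0558
```

Nothing resisted on the way down and the height matches a seated block, so I release, rise and back away.

Request:
{"api": "drive_tool", "payload": {"series": [[0,0,0,0,0,0,1],[0,0,0,0,0,0,1],[0,0,0,0,0,0,1],[0,0,0,0,0,0,1]]}}

```text
time: 14.45
position: [0.4673, 0.239, 0.0206]
tool_rot: [-0.228, 0.974, 0.0, 0.0]
ft_force: [0.7, 0.9, 0.5]
grip_width: 0.0841
```

Request:
{"api": "drive_tool", "payload": {"series": [[0,0,-0.03,0,0,0,1],[0,0,-0.04,0,0,0,1],[0,0,-0.05,0,0,0,1],[0,0,-0.05,0,0,0,1],[0,-0.05,0,0,0,0,1]]}}

```text
time: 15.08
position: [0.4912, 0.1965, 0.1949]
tool_rot: [-0.231, 0.973, 0.0, 0.005]
ft_force: [0.7, 0.1, 0.3]
grip_width: 0.087
```

Request:
{"api": "drive_tool", "payload": {"series": [[0.02,-0.05,0,0,0,0,1],[0.02,-0.05,0,0,0,0,1],[0.02,-0.05,0,0,0,0,1],[0.02,-0.05,0,0,0,0,1],[0.02,-0.05,0,0,0,0,1]]}}

```text
time: 15.7
position: [0.5108, -0.0759, 0.1906]
tool_rot: [-0.228, 0.974, 0.0, 0.0]
ft_force: [0.4, 0.1, 0.2]
grip_width: 0.0871
```

Request:
{"api": "drive_tool", "payload": {"series": [[0,-0.03,0,0,0,0,1],[0,0,0,0,0,0,1],[0,0,0,0,0,0,1]]}}

```text
time: 16.08
position: [0.5234, -0.1001, 0.1902]
tool_rot: [-0.228, 0.974, 0.001, -0.001]
ft_force: [-0.2, 0.8, 0.7]
grip_width: 0.087
```

```bash
python3 -c "
from h import *
p,d=shot('top','top2'); report(p)
a=cv2.resize(p[130:280,190:330],None,fx=3.5,fy=3.5,interpolation=cv2.INTER_CUBIC); cv2.imwrite('pics/t2c.png',a)
m=robot.camera_model('top')
for x,y in((.611,.108),(.467,.239)):
  c=m['R']@np.array([x,y,.048])+m['t'];u=int(m['fx']*c[0]/c[2]+m['cx']);v=int(m['fy']*c[1]/c[2]+m['cy'])
  w=d[v-9:v+10,u-9:u+10];vv,uu=np.mgrid[v-9:v+10,u-9:u+10]
  P=np.stack([(uu-m['cx'])/m['fx']*w,(vv-m['cy'])/m['fy']*w,w],-1).reshape(-1,3)
  Z=((P-m['t'])@m['R'])[:,2]; print('top heights',np.percentile(Z,[25,50,75]).round(4))
go(.467,.239,.2,26)"
```

```text
wood [ 18. 286.] [0.3817 0.7142] 0.105 0.018 len dir deg 61.5
wood [ 13. 263.] [0.4331 0.7269] 0.119 0.046 len dir deg 55.1
wood [212. 245.] [0.4686 0.2395] 0.092 0.059 len dir deg 26.8
wood [264. 186.] [0.6125 0.1079] 0.091 0.061 len dir deg -22.3
wood [633. 175.] [ 0.6143 -0.8339] 0.105 0.025 len dir deg 14.4
wood [608. 122.] [ 0.7526 -0.7929] 0.104 0.054 len dir deg 45.7
wood [625. 118.] [ 0.7627 -0.8342] 0.098 0.034 len dir deg 27.0
wood [268.  72.] [0.9192 0.0952] 0.118 0.024 len dir deg -74.5
red 7 [225.3 144. ] [0.7265 0.2075]
red 31 [268.3 173.7] [0.6447 0.097 ]
red 11 [266.1 181. ] [0.6258 0.1029]
red 10 [206.  247.8] [0.4609 0.2538]
top heights [0.039  0.0469 0.0487]
top heights [0.0384 0.0464 0.0484]
t 16.125 pos [ 0.5233 -0.0997  0.1903] shift mm [-100.4  328.4   -9.3] turn z 0.4 tilt fix [ 0.1  -0.06] F [ 0.8 -0.   1. ] w 0.0868
```

View pics/t2c.png

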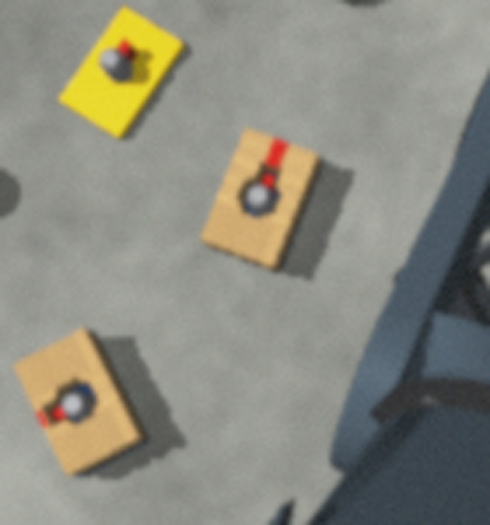

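Both blocks sit on their own shafts, centred at crop (258,197) and (72,402), with the keys in their slots. Their tops are about 48 mm up, which is the seated height, and no blue plate is visible. Handing in.

```bash
python3 -c "
from rig import robot
print(robot.hand_in())"
```

```text
the job is handed in; nothing more can be done
None
```

Both slotted blocks are on their matching blue shafts and released, and the job was handed in at about 16 s. The hand-in returned no verdict. I left the plain wood block, the yellow shaft and the purple block alone.

The last top view showed:

| Block | Centre off shaft axis | Length angle, block vs plate | Top height (75th percentile) |
|---|---|---|---|
| End block | about 2 mm | -22.3° vs -22.3° | about 48.7 mm (48 mm = seated) |
| Side block | about 2 mm | 26.8° vs 26.6° | about 48.4 mm (48 mm = seated) |

- **Fit:** both keys show inside their slots, and neither block met resistance going down. The wrist force stayed at 5 N or less in the readings. I did not measure upright tilt directly, but the heights and picture give no sign of any.
- **Disagreement:** the side camera put the shafts 10–15 mm away in y from the top view. It looks at them at a grazing angle, so I went with the top view, and both blocks slid on freely.

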